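# Slide the drilled shelf board out over the desk edge and pin it down

### The job

Slide the white shelf board with the three bolt holes along the desk, holes first, until it sticks out 4 cm past the long edge of the desk farthest from the robot, square with that edge, so that bolts can go in from underneath. Then press the board down onto the desk with the fingertips and finish while still holding it firmly down. Do not pick the board up, and leave the rail, the tools, the mug and the tray of bolts where they lie.

Things in the scene. Friction and masses are not known exactly. Their poses are not given: they have to be found in the camera images.
- board: the shelf board: flat white laminate panel, 120 mm (x) by 200 mm (y), 8 mm thick, about 0.16 kg, loose on the desk, turned up to 20 degrees. Origin: centre of its underside, z up. Its x axis points to the long side with the three 10 mm through holes (centres 18 mm in from that side, at y = -70, 0, +70 mm), which faces the far desk edge. It can be pushed along by its other, plain long side
- board_front (a point): middle of the board's long side next to the holes, at half thickness (60 mm along the board's x from its origin, 4 mm above its underside); axes as the board's. How far this point lies beyond the desk's origin along the desk's x is the overhang
- desk: the fixed matte black desk, its flat top 860 mm deep, 1640 mm wide and 25 mm thick. Origin: on the straight long edge farthest from the robot, at the middle of that edge and the height of the top surface (z = 0). Its x axis points straight out over the edge, y runs along the edge, z up. Place and angle of the edge vary by some cm and up to 5 degrees from run to run
- rail: a plain white laminate rail without holes, 60 mm (x) by 220 mm (y) by 12 mm, loose on the desk beside the board; it may lie to the left or the right of the board. To be left alone. Origin: centre of its underside
- hex_keys: folding hex key set in a grey holder, 98 by 34 by 26 mm, long side along its x, one key folded out to 98 mm from its origin along +x, loose on the desk between board and rail. To be left alone. Origin: centre of its underside
- mug: white ceramic mug of wooden dowels, 82 mm across, 95 mm high (dowels stand to about 103 mm), handle on its +y side out to 74 mm, loose. To be left alone. Origin: centre of its underside
- hammer: steel tack hammer lying flat, 235 mm long along its x with the head at +x (head 133 mm across along y), 18 mm high, loose. To be left alone. Origin: on the desk at mid length
- bolt_tray: clear plastic tray of bolts, 110 mm (x) by 80 mm (y) by 24 mm, loose. To be left alone. Origin: centre of its underside
- tape: grey and black tape measure standing on its base, 66 mm (x, plus a 24 mm mouth at -x) by 36 mm by 62 mm high, loose. To be left alone. Origin: centre of its underside

How it is judged:
By the outcome, as a careful person would: the job done as asked, in the order asked, and still so for the second after the job is handed in, while the arm keeps its last pose, push and grip.
It also fails if it takes over 48 s, if anything falls off the work surface, if the arm or the gripper's body presses on something with over 40 N, if the wrist force passes 120 N, or if a joint passes its speed limit or range.

### The arm

A 6-joint arm with a two-finger parallel gripper is mounted at the origin on the work surface. World frame = base frame: x ahead of the robot, y to its left, z up, the work surface at z = 0. Lengths are in m, angles in rad, forces in N, time in s.
With the tool pointing down it reaches from about 0.3 to 0.85 m from the base axis. Payload 5.4 kg.
Tool frame: the origin (TCP) lies at the very end of the fingers, on their centre line; the grasp point (between the pads) lies 19 mm behind it; z points along the fingers, y is the line along which they close (so a half turn about z gives the same grasp; the last joint's range is limited). The gripper opens to 85 mm and grips with 20 to 120 N. Pads are 22 mm wide; open, the fingers measure 114 mm over their backs; the gripper's body (76 mm by 85 mm) begins 54 mm behind the grasp point. The pads swing forward as they close: fully open they stand 13 mm farther back than shut.
Start: joints at [-1.404, 0.158, 1.597, -0, 1.386, -0.21], TCP at [0.212, -0.535, 0.231] pointing down, gripper open.
Joint ranges: [-2.91, 2.91], [-0.94, 2.29], [0.18, 2.7], [-1.29, 4.43], [0.17, 2.64], [-3, 3]. Speed limits (rad/s): [2.57, 2.57, 3.14, 3.14, 3.14, 3.14].

### API

Orientations are given as a 3x3 rotation matrix whose columns are the frame's x, y, z axes.
In Python, from plant import arm gives the robot as it stands. The module is installed in compiled form; this text tells all that it offers.
- The arm moves only by the shell command python3 -m creep 'ROWS'. ROWS is JSON, a list that holds one entry, the list of rows, each a list of 5 numbers: the finger opening in cm, from 0 to 8.54, then the shift along the tool's x, y, z in cm, then the turn about the tool's z in rad. In form: [[[grip, tx, ty, tz, roll], ...]]. A call has 1 to 10 rows; each row is the pose to reach, as a shift and turn from the pose commanded when the call began, along the tool's axes at that moment; what a row does not reach only later rows make up. A row lasts 1/10 s, in which the tool goes at most 50 mm and 8.59 degrees, less where a joint would pass 70% of its speed; a pose out of reach is approached as far as the arm can. A call with a gripper value outside its range is refused whole. The fingers move at their own pace and stop on an object; the grip force is fixed at half the most. Time passes only in rows, so rows that repeat a pose let the fingers close. It gives the time, the measured TCP pose, the force, the opening and the grip force at its end, in the units of the state.
- arm.get_state(): the state, without advancing time (a new reading comes with each control period).
- arm.get_image(name): name is "scene" or "top"; returns a dict with "image" (480x640x3 uint8, red, green, blue), "range_z" (480x640 float32, m along the optical axis (not along the pixel's ray), 0 where there is no reading), "fx", "fy", "cx", "cy" (pixels), "extrinsics" (4x4, takes a point from world to camera coordinates). Camera axes: x right, y up, looking along -z (the intrinsics and any distortion apply to the point x, -y, -z); pixel columns grow to the right and rows downward; lengths in m; the calibration is good to about 2 mm. A picture is of the moment at which its call begins.
- arm.sign_off(): hands the job in; it is judged then, once.
The state is a dict: "t": time; "joints": joint angles; "qd": joint speeds; "effort": joint torques, N m; "ee_pos": TCP position; "ee_rot": TCP orientation; "ft_force": force on the tool from outside, world axes, zero at the start; "torque": the same for the moment, N m; "grip_width": opening from 0.0 (shut) to 1.0 (fully open); "grip_force": force on a finger pad.
Only numpy, scipy, OpenCV 4.12 (cv2) and the standard library are available. Lean on these libraries where they do the work, as an engineer would, in place of code of your own. Each camera call takes 0.05 s, during which the arm holds its last target. There are 200 camera calls.

## Working session

There is one attempt and no reset: what is moved stays moved. The work goes in short steps, Python scripts to look and compute and a shell command to move; the robot and the scene stay as the last step left them, time stands still between calls to the robot, and variables do not carry over. Pictures are saved under pics/ and viewed, at most 10 in all, crops included, and the job is handed in when it is done.

```bash
mkdir -p pics
python3 - <<'E'
from plant import arm
import cv2,numpy as np
s=arm.get_state();print({k:np.round(v,3).tolist() for k,v in s.items()})
for n in("scene","top"):
    d=arm.get_image(n);cv2.imwrite(f"pics/{n}0.png",d["image"][:,:,::-1]);np.savez(f"{n}0.npz",**d)
    print(n,d["fx"],d["fy"],d["cx"],d["cy"],np.round(d["extrinsics"],3).tolist(),d.keys())
E
```

```text
{'t': 0.0, 'joints': [-1.404, 0.159, 1.598, -0.0, 1.386, -0.21], 'qd': [-0.002, -0.0, 0.001, -0.001, -0.002, 0.0], 'effort': [0.001, -39.6, -33.143, 0.0, 0.008, -0.0], 'ee_pos': [0.211, -0.534, 0.23], 'ee_rot': [[0.93, 0.368, -0.0], [0.368, -0.93, 0.002], [0.0, -0.002, -1.0]], 'ft_force': [-0.211, -1.039, 0.201], 'torque': [0.01, -0.003, 0.016], 'grip_force': 0.0, 'grip_width': 1.0}
scene 463.0857850069635 463.0857850069635 325.31738761213285 236.42113395316258 [[-0.271, 0.962, -0.003, 0.141], [-0.816, -0.228, 0.531, 0.383], [0.51, 0.146, 0.847, -1.477], [0.0, 0.0, 0.0, 1.0]] dict_keys(['image', 'range_z', 'fx', 'fy', 'cx', 'cy', 'extrinsics'])
top 583.0544255237699 583.0544255237699 315.92225393472 249.73265937580547 [[-0.011, -1.0, -0.004, 0.003], [0.997, -0.012, 0.077, -0.481], [-0.077, -0.003, 0.997, -1.706], [0.0, 0.0, 0.0, 1.0]] dict_keys(['image', 'range_z', 'fx', 'fy', 'cx', 'cy', 'extrinsics'])
```

View pics/top0.png

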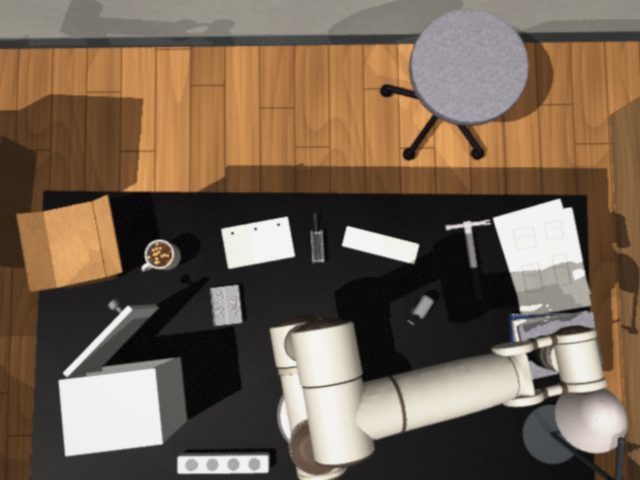

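View pics/scene0.png

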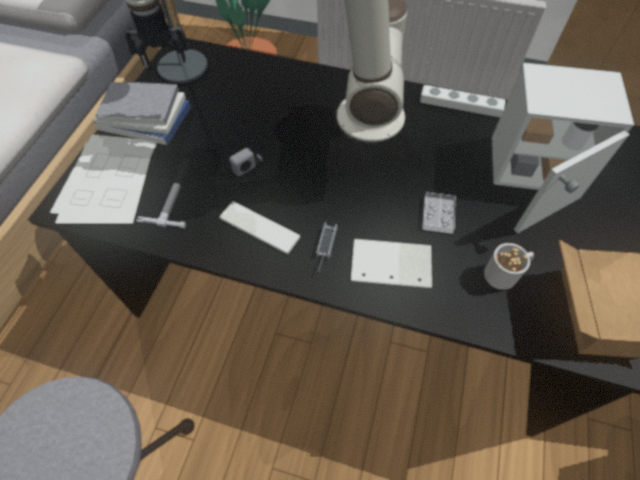

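Top view: the board is at about (258,242), with its holes at (233,232), (257,228) and (281,225) facing the edge at row ~192. The hex keys are at (317,240), the rail at (380,245), the mug at (160,255) and the bolt tray at (227,305). The scene view agrees.

```bash
cat > h.py <<'E'
import numpy as np,cv2
def ray(d,uv,z):
    uv=np.atleast_2d(uv).astype(float);E=d["extrinsics"];R,t=E[:3,:3],E[:3,3]
    r=np.c_[(uv[:,0]-d["cx"])/d["fx"],-(uv[:,1]-d["cy"])/d["fy"],-np.ones(len(uv))]@R
    o=-R.T@t
    return o+r*((z-o[2])/r[:,2])[:,None]
def proj(d,p):
    p=np.atleast_2d(p)@d["extrinsics"][:3,:3].T+d["extrinsics"][:3,3]
    return np.c_[d["cx"]+d["fx"]*p[:,0]/-p[:,2],d["cy"]+d["fy"]*p[:,1]/p[:,2]]
def edge(d,ys):  # far desk edge: red-blue jump (wood vs black), world points at given y
    im=cv2.GaussianBlur(d["image"],(3,3),0).astype(float);sat=im[:,:,0]-im[:,:,2];P=[]
    for y in ys:
        xs=np.arange(.5,.8,.0005);uv=proj(d,np.c_[xs,0*xs+y,0*xs]).astype(np.float32)
        v=cv2.remap(sat.astype(np.float32),uv[:,0],uv[:,1],cv2.INTER_LINEAR).ravel()
        hi=np.median(v[v>15]) if (v>15).any() else np.nan
        k=np.nonzero(v>hi/2)[0]
        if len(k):P.append([xs[k[0]],y])
    P=np.array(P)
    for _ in range(4):
        c=np.polyfit(P[:,1],P[:,0],1);r=P[:,0]-np.polyval(c,P[:,1]);P=P[abs(r)<max(.002,2*r.std())]
    return c,r.std(),len(P)
def board(d,near,z=.008):
    u=proj(d,[[*near,z]])[0].astype(int);g=d["image"].min(2)
    m=(g>100).astype(np.uint8);m=cv2.morphologyEx(m,cv2.MORPH_CLOSE,np.ones((7,7)))
    n,l,st,c=cv2.connectedComponentsWithStats(m);k=l[u[1],u[0]]
    cs=max(cv2.findContours((l==k).astype(np.uint8),0,1)[0],key=len)[:,0]
    w=ray(d,cs,z)[:,:2];b=cv2.minAreaRect((w*1000).astype(np.float32));return k,b,np.round(cv2.boxPoints(b)).tolist(),w
E
python3 - <<'E'
import numpy as np;from h import *
for n in("top0","scene0"):
    d=dict(np.load(n+".npz"));print(n,edge(d,np.arange(-.25,.4,.01)))
    D=d["range_z"]
    top=dict(np.load("top0.npz"));near=ray(top,[258,245],.008)[0][:2]
    k,b,bp,w=board(d,near);print(near,k,b,bp)
    hs={"top0":[[233,232],[257,228],[281,225]],"scene0":[[364,275],[390,277],[417,278]]}[n];print(np.round(ray(d,hs,.008),3).tolist())
top=dict(np.load("top0.npz"))
for nm,p,z in(("mug",[160,255],.1),("handle",[147,268],.05),("hexkeytip",[316,213],.01),("hexTL",[311,232],.026),("hexBL",[311,262],.026),("tray",[227,305],.024),("railL",[345,228],.012)):print(nm,np.round(ray(top,p,z),3))
E
```

```text
top0 (array([0.01959475, 0.65554939]), np.float64(0.0004170228987469562), 58)
[0.49804844 0.16978068] 13 ((506.4404296875, 171.00157165527344), (124.86534881591797, 204.54295349121094), 9.983975410461426) [[427.0, 261.0], [463.0, 59.0], [586.0, 81.0], [550.0, 283.0]]
[[0.538, 0.244, 0.008], [0.549, 0.173, 0.008], [0.557, 0.101, 0.008]]
scene0 (array([0.02017701, 0.66448761]), np.float64(0.00042296227785512414), 65)
[0.49804844 0.16978068] 15 ((506.4950866699219, 171.73431396484375), (128.24920654296875, 205.60546875), 10.057340621948242) [[425.0, 262.0], [461.0, 59.0], [588.0, 82.0], [552.0, 284.0]]
[[0.562, 0.113, 0.008], [0.55, 0.177, 0.008], [0.534, 0.243, 0.008]]
mug [[0.465 0.437 0.1  ]]
handle [[0.431 0.488 0.05 ]]
hexkeytip [[ 0.592 -0.004  0.01 ]]
hexTL [[0.533 0.011 0.026]]
hexBL [[0.444 0.012 0.026]]
tray [[0.321 0.26  0.024]]
railL [[ 0.545 -0.09   0.012]]
```

```bash
python3 -m creep '[[[8.54,9,-6.5,0.5,0.05],[8.54,13,-9.5,1,0.1],[8.54,17,-12.5,1.5,0.15],[8.54,21,-15.5,2,0.2],[8.54,25,-18.5,2.5,0.2],[8.54,29,-21.5,3,0.2],[8.54,33,-24.5,3,0.2],[8.54,36.4,-27,3,0.2],[8.54,36.4,-27,3,0.2],[8.54,36.4,-27,3,0.2]]]'
cat > to.py <<'E'
import sys,numpy as np;from plant import arm
s=arm.get_state();x,y,z,yaw=map(float,sys.argv[1:5]);R=np.array(s["ee_rot"]);p=np.array(s["ee_pos"])
print("t",s["t"],"pos",p.round(4),"yaw",np.degrees(np.arctan2(R[1,0],R[0,0])).round(2),"f",np.round(s["ft_force"],1))
print("shift cm",(R.T@(np.array([x,y,z])-p)*100).round(2),"roll",round(np.arctan2(R[1,0],R[0,0])-np.radians(yaw),3))
E
python3 to.py .415 .155 .06 10
```

```text
t: 1.1
ee_pos: [0.4521, -0.1448, 0.2007]
ee_rot: [[0.983, 0.182, -0.0], [0.182, -0.983, 0.002], [0.0, -0.002, -1.0]]
ft_force: [-0.4, -1.0, -0.5]
grip_width: 0.998
grip_force: 0.0
t 1.1 pos [ 0.4521 -0.1448  0.2007] yaw 10.5 f [-0.4 -1.  -0.5]
shift cm [  1.82 -30.12  14.14] roll 0.009
```

```bash
python3 -m creep '[[[8.54,1.8,-5,0,0.009],[8.54,1.8,-10,0,0.009],[8.54,1.8,-15,0,0.009],[8.54,1.8,-20,0,0.009],[8.54,1.8,-25,1,0.009],[8.54,1.8,-28,4,0.009],[8.54,1.8,-30.1,8,0.009],[8.54,1.8,-30.1,12,0.009],[8.54,1.8,-30.1,14,0.009],[8.54,1.8,-30.1,14,0.009]]]'
python3 to.py .415 .155 .00 10
python3 - <<'E'
from plant import arm;import cv2
d=arm.get_image("scene");cv2.imwrite("pics/s1.png",cv2.resize(d["image"][130:320,280:520,::-1],None,fx=3,fy=3))
E
```

```text
t: 2.1
ee_pos: [0.4121, 0.1493, 0.058]
ee_rot: [[0.986, 0.167, -0.008], [0.167, -0.986, -0.001], [-0.008, -0.001, -1.0]]
ft_force: [-0.4, -1.1, 0.5]
grip_width: 1.001
grip_force: 0.0
t 2.1 pos [0.4121 0.1493 0.058 ] yaw 9.61 f [-0.4 -1.1  0.5]
shift cm [ 0.43 -0.51  5.8 ] roll -0.007
```

View pics/s1.png

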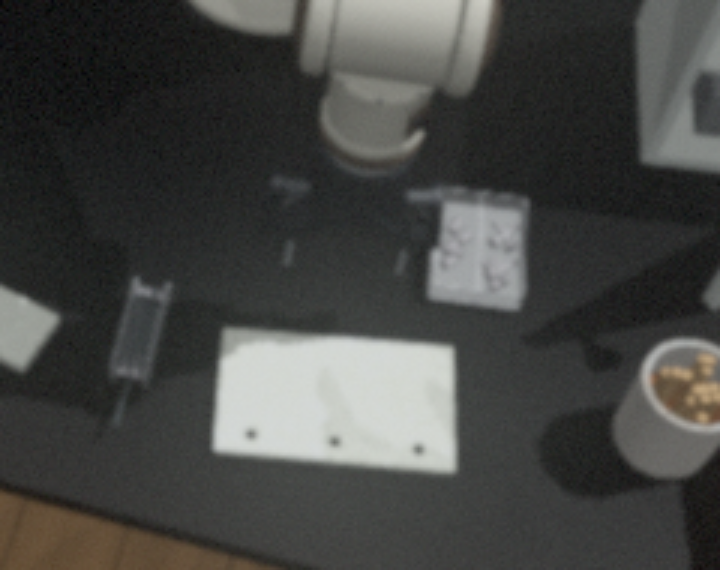

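Crop: the open fingers, at (290,250) and (403,262), hang behind the board's plain side and clear of the tray at (430–525, 195–305). Next I lower them to feel the desk.

```bash
python3 -m creep '[[[8.54,0.4,-0.5,2,-0.007],[8.54,0.4,-0.5,4,-0.007],[8.54,0.4,-0.5,5.2,-0.007],[8.54,0.4,-0.5,5.5,-0.007],[8.54,0.4,-0.5,5.5,-0.007]]]'
python3 -m creep '[[[8.54,0,0,0.2,0],[8.54,0,0,0.3,0],[8.54,0,0,0.3,0]]]';python3 to.py .415 .155 .00 10
```

```text
t: 2.65
ee_pos: [0.4191, 0.1552, 0.0069]
ee_rot: [[0.985, 0.174, 0.001], [0.174, -0.985, 0.0], [0.001, 0.0, -1.0]]
ft_force: [0.2, 0.1, 0.1]
grip_width: 0.997
grip_force: 0.0
t: 2.95
ee_pos: [0.4189, 0.1554, 0.0037]
ee_rot: [[0.985, 0.174, 0.001], [0.174, -0.985, 0.0], [0.001, 0.0, -1.0]]
ft_force: [-0.4, 0.4, 0.7]
grip_width: 1.003
grip_force: 0.0
t 2.95 pos [0.4189 0.1554 0.0037] yaw 10.01 f [-0.4  0.4  0.7]
shift cm [-0.39 -0.03  0.37] roll 0.0
```

```bash
python3 -m creep '[[[8.54,0,0,0.2,0],[8.54,0,0,0.4,0],[8.54,0,0,0.6,0],[8.54,0,0,0.6,0]]]' | grep -E 'pos|force'
python3 -m creep '[[[8.54,0,0,0.2,0],[8.54,0,0,0.3,0],[8.54,0,0,0.3,0]]]'| grep -E 'pos|force'
python3 -m creep '[[[8.54,0,0,0.1,0],[8.54,0,0,0.2,0],[8.54,0,0,0.2,0]]]'| grep -E 'pos|force'
```

```text
ee_pos: [0.4182, 0.1554, -0.0031]
ft_force: [-0.5, 0.3, -0.5]
grip_force: 0.0
ee_pos: [0.4184, 0.1554, -0.0059]
ft_force: [-0.6, -0.2, -1.1]
grip_force: 0.0
ee_pos: [0.4185, 0.1554, -0.0078]
ft_force: [0.5, 0.3, -0.4]
grip_force: 0.0
```

```bash
python3 -m creep '[[[8.54,0,0,0.15,0],[8.54,0.5,0,0.15,0],[8.54,1,0,0.15,0],[8.54,1.4,0,0.15,0],[8.54,1.8,0,0.15,0],[8.54,2.2,0,0.15,0],[8.54,2.6,0,0.15,0],[8.54,3,0,0.15,0],[8.54,3.5,0,0.15,0],[8.54,4,0,0.15,0]]]'
cat > look.py <<'E'
import sys,numpy as np;from h import *;from plant import arm
n=sys.argv[1];d=arm.get_image(n);cv2.imwrite(f"pics/{n}_{sys.argv[2]}.png",d["image"][:,:,::-1]);np.savez("last_"+n+".npz",**d)
print(board(d,(float(sys.argv[3]),float(sys.argv[4])))[1:3])
E
python3 look.py scene a .55 .18
```

```text
t: 4.95
ee_pos: [0.4584, 0.1625, -0.0092]
ee_rot: [[0.985, 0.174, 0.0], [0.174, -0.985, 0.0], [0.0, -0.0, -1.0]]
ft_force: [-0.4, -0.1, -0.5]
grip_width: 0.999
grip_force: 0.3
(((528.0474243164062, 175.83096313476562), (127.39543914794922, 205.3568115234375), 10.407181739807129), [[447.0, 265.0], [484.0, 63.0], [609.0, 86.0], [572.0, 288.0]])
```

```bash
python3 -m creep '[[[8.54,0.5,0,0,0.02],[8.54,1,0,0,0.04],[8.54,1.5,0,0,0.06],[8.54,2,0,0,0.08],[8.54,2.5,0.1,0,0.1],[8.54,3,0.1,0,0.12],[8.54,3.5,0.2,0,0.14],[8.54,4,0.3,0,0.16],[8.54,4.5,0.4,0,0.18],[8.54,5,0.5,0,0.195]]]'
python3 -m creep '[[[8.54,0.5,0,0,0],[8.54,1,0,0,0],[8.54,1.5,0,0,0],[8.54,2,0,0,0],[8.54,2.5,0,0,0]]]'
python3 look.py scene b .60 .18;python3 look.py top b .60 .18
python3 - <<'E'
import numpy as np;from h import *
d=dict(np.load("last_top.npz"));print(edge(d,np.r_[np.arange(-.25,.06,.01),np.arange(.31,.4,.01)]))
E
```

```text
t: 6.0
ee_pos: [0.5085, 0.1661, -0.0092]
ee_rot: [[1.0, -0.022, -0.0], [-0.022, -1.0, 0.0], [-0.0, -0.0, -1.0]]
ft_force: [-0.8, -1.0, 0.5]
grip_width: 0.998
grip_force: 0.3
t: 6.5
ee_pos: [0.5334, 0.1656, -0.0092]
ee_rot: [[1.0, -0.02, -0.0], [-0.02, -1.0, -0.0], [-0.0, 0.0, -1.0]]
ft_force: [-0.8, -0.4, 1.0]
grip_width: 1.004
grip_force: 0.4
(((603.979248046875, 165.63018798828125), (205.21957397460938, 126.91844940185547), 89.22283935546875), [[539.0, 64.0], [666.0, 62.0], [669.0, 267.0], [542.0, 269.0]])
(((230.30914306640625, 350.9051208496094), (845.0140380859375, 848.6941528320312), 7.413472652435303), [[-243.0, 717.0], [-134.0, -124.0], [704.0, -15.0], [595.0, 826.0]])
(array([0.01925801, 0.65537485]), np.float64(0.0004593069307561696), 37)
```

View pics/scene_b.png

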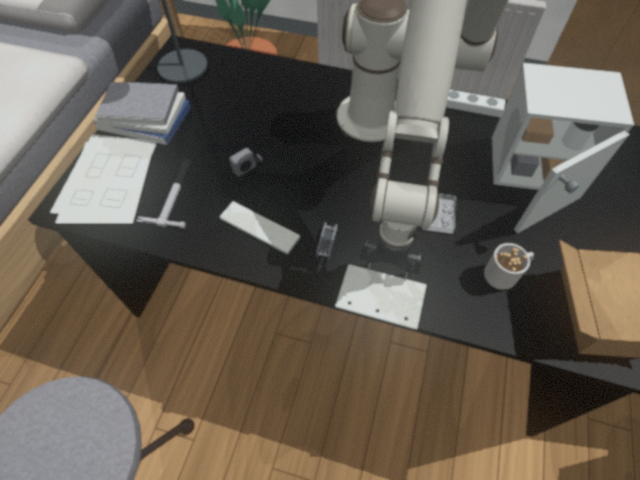

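The scene view shows the board square-on, its front at about (380,318) at the desk edge and its holes at (349,302)–(406,318). The mug, hex keys and rail haven't moved. About 34 mm of travel is left, so I push 31 mm and check the edge more finely.

```bash
python3 -m creep '[[[8.54,0.4,0,0,0],[8.54,0.8,0,0,0],[8.54,1.2,0,0,0],[8.54,1.6,0,0,0],[8.54,2,0,0,0],[8.54,2.4,0,0,0],[8.54,2.7,0,0,0],[8.54,2.9,0,0,0],[8.54,3.1,0,0,0],[8.54,3.1,0,0,0]]]'
python3 look.py scene c .63 .165
python3 - <<'E'
import numpy as np;from h import *
for n,z in(("top0",0),("scene0",-.025)):
    d=dict(np.load(n+".npz"));im=cv2.GaussianBlur(d["image"],(3,3),0).astype(np.float32)
    xs=np.arange(.635,.68,.003)
    for y in(.1,.165,.23):
        uv=proj(d,np.c_[xs,0*xs+y,0*xs+z]).astype(np.float32)
        v=cv2.remap(im,uv[:,0],uv[:,1],cv2.INTER_LINEAR)[:,0]
        print(n,y,[f"{x:.3f}:{int(a[0]-a[2])}" for x,a in zip(xs,v)])
    D=d["range_z"]
d=dict(np.load("top0.npz"));v=np.arange(185,200)
for u in(140,260,300):print(u,d["range_z"][v,u].round(2),v[0])
print(ray(d,[[260,k] for k in(190,192,194)],0)[:,:2])
E
```

```text
t: 7.6
ee_pos: [0.5644, 0.165, -0.0091]
ee_rot: [[1.0, -0.02, 0.001], [-0.02, -1.0, 0.0], [0.001, -0.0, -1.0]]
ft_force: [0.3, -0.5, -0.8]
grip_width: 1.006
grip_force: 0.0
(((635.1868896484375, 164.9087371826172), (205.42189025878906, 128.00680541992188), 88.93708038330078), [[569.0, 63.0], [697.0, 61.0], [701.0, 266.0], [573.0, 269.0]])
top0 0.1 ['0.635:0', '0.638:0', '0.641:0', '0.644:0', '0.647:0', '0.650:1', '0.653:7', '0.656:21', '0.659:39', '0.662:52', '0.665:57', '0.668:58', '0.671:57', '0.674:57', '0.677:57', '0.680:57']
top0 0.165 ['0.635:0', '0.638:0', '0.641:0', '0.644:0', '0.647:0', '0.650:0', '0.653:3', '0.656:12', '0.659:28', '0.662:43', '0.665:51', '0.668:52', '0.671:52', '0.674:52', '0.677:52', '0.680:52']
top0 0.23 ['0.635:0', '0.638:0', '0.641:0', '0.644:0', '0.647:0', '0.650:0', '0.653:0', '0.656:8', '0.659:26', '0.662:47', '0.665:59', '0.668:64', '0.671:65', '0.674:65', '0.677:65', '0.680:64']
scene0 0.1 ['0.635:2', '0.638:1', '0.641:1', '0.644:1', '0.647:3', '0.650:5', '0.653:9', '0.656:18', '0.659:29', '0.662:35', '0.665:37', '0.668:36', '0.671:38', '0.674:39', '0.677:40', '0.680:40']
scene0 0.165 ['0.635:0', '0.638:1', '0.641:1', '0.644:1', '0.647:2', '0.650:4', '0.653:6', '0.656:15', '0.659:27', '0.662:35', '0.665:38', '0.668:39', '0.671:40', '0.674:39', '0.677:39', '0.680:39']
scene0 0.23 ['0.635:1', '0.638:1', '0.641:1', '0.644:1', '0.647:1', '0.650:3', '0.653:6', '0.656:13', '0.659:25', '0.662:36', '0.665:41', '0.668:42', '0.671:43', '0.674:45', '0.677:45', '0.680:45']
140 [2.53 2.52 2.51 2.53 2.51 2.52 1.77 1.76 1.76 1.76 1.76 1.75 1.76 1.77
 1.76] 185
260 [2.52 2.52 2.52 2.51 2.5  2.5  2.51 1.75 1.76 1.76 1.76 1.76 1.76 1.76
 1.76] 185
300 [2.5  2.52 2.53 2.52 2.51 2.51 2.51 2.52 1.75 1.76 1.75 1.75 1.76 1.75
 1.76] 185
[[0.66514347 0.1639687 ]
 [0.659047   0.1639923 ]
 [0.6529538  0.16401588]]
```

```bash
python3 -m creep '[[[8.54,0.1,0,0,0],[8.54,0.2,0,0,0],[8.54,0.25,0,0,0],[8.54,0.25,0,0,0],[8.54,-0.3,0,0,0],[8.54,-0.8,0,0,0],[8.54,-1.5,0,0,0],[8.54,-1.5,0,-2,0],[8.54,-1.5,0,-5,0],[8.54,-1.5,0,-5,0]]]'
python3 look.py scene d .63 .165;python3 to.py .600 .165 .04 -1.1
```

```text
t: 8.65
ee_pos: [0.5519, 0.1657, 0.045]
ee_rot: [[1.0, -0.02, 0.008], [-0.02, -1.0, 0.001], [0.008, -0.001, -1.0]]
ft_force: [1.5, 0.2, 0.7]
grip_width: 1.001
grip_force: 0.0
(((637.1181030273438, 164.6005401611328), (205.70166015625, 127.6875991821289), 88.68031311035156), [[571.0, 63.0], [699.0, 60.0], [703.0, 266.0], [576.0, 269.0]])
t 8.7 pos [0.5506 0.1655 0.0431] yaw -1.15 f [ 0.4  0.7 -0.7]
shift cm [ 4.94 -0.04  0.33] roll -0.001
```

```bash
python3 -m creep '[[[8.54,2,0,0,0],[8.54,4,0,0,0],[8.54,5,0,0,0],[8.54,5,0,1.5,0],[8.54,5,0,3,0],[8.54,5,0,4,0],[8.54,5,0,4.4,0],[8.54,5,0,4.4,0]]]'|grep -E 'pos|force'
python3 -m creep '[[[8.54,0,0,0.1,0],[8.54,0,0,0.2,0],[8.54,0,0,0.2,0]]]'|grep -E 'pos|force'
python3 -m creep '[[[8.54,0,0,0.1,0],[8.54,0,0,0.15,0],[8.54,0,0,0.15,0]]]'|grep -E 'pos|force'
```

```text
ee_pos: [0.5975, 0.1644, -0.0044]
ft_force: [0.6, 0.0, 0.3]
grip_force: 0.0
ee_pos: [0.5989, 0.1644, -0.0051]
ft_force: [-1.5, 0.6, 2.0]
grip_force: 0.9
ee_pos: [0.599, 0.1644, -0.0051]
ft_force: [-7.3, -0.6, 13.4]
grip_force: 6.3
```

```bash
python3 -m creep '[[[8.54,-0.05,0,0.05,0],[8.54,-0.08,0,0.1,0],[8.54,-0.08,0,0.1,0]]]'|grep -E 'pos|force'
python3 look.py scene e .66 .1
```

```text
ee_pos: [0.599, 0.1644, -0.0052]
ft_force: [-7.2, -1.1, 16.6]
grip_force: 8.3
(((637.2584228515625, 164.90011596679688), (205.57676696777344, 127.16416931152344), 88.8289566040039), [[572.0, 63.0], [699.0, 61.0], [703.0, 266.0], [576.0, 269.0]])
```

View pics/scene_e.png

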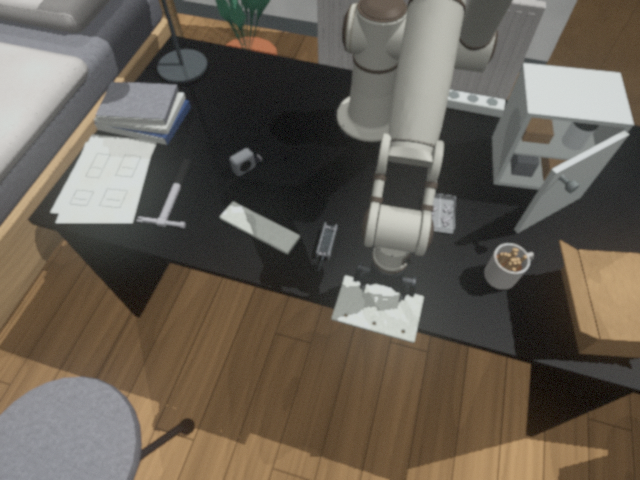

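The picture shows the board sticking out past the edge (front from (333,318) to (415,338)), fingertips on it at about (362,285) and (408,285), and the other objects where they were. I now firm up the press a little and ease the sideways load.

```bash
python3 -m creep '[[[8.54,-0.05,0,0.1,0],[8.54,-0.1,0,0.1,0],[8.54,-0.1,0,0.1,0],[8.54,-0.1,0,0.1,0],[8.54,-0.1,0,0.1,0]]]'|grep -E 'pos|force'
python3 -m creep '[[[8.54,0,0,0,0],[8.54,0,0,0,0],[8.54,0,0,0,0],[8.54,0,0,0,0],[8.54,0,0,0,0]]]'|grep -E 'pos|force'
python3 look.py scene f .66 .1
```

```text
ee_pos: [0.599, 0.1644, -0.0052]
ft_force: [-6.9, -1.7, 19.5]
grip_force: 10.0
ee_pos: [0.599, 0.1644, -0.0052]
ft_force: [-8.5, -0.5, 20.3]
grip_force: 10.0
(((637.2584228515625, 164.90011596679688), (205.57676696777344, 127.16416931152344), 88.8289566040039), [[572.0, 63.0], [699.0, 61.0], [703.0, 266.0], [576.0, 269.0]])
```

Steady at 20 N, and the board is at rest: its measured front gives an overhang of about 4 cm, within 0.1° of square.

```bash
python3 -c "
from plant import arm
print(arm.sign_off())"
```

```text
the job is handed in; nothing more can be done
None
```

The board now sticks out about 4 cm past the far desk edge, square to it within about 0.1°, and the fingertips are holding it down with about 20 N; I saw no movement of the rail, tools, mug or bolt tray, and the job is handed in.

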